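Lay a carved candle down and set its rosette under a press weight

ROBOT

A 7-joint arm with a two-finger parallel gripper is mounted at the origin on the work surface. World frame = base frame: x ahead of the robot, y to its left, z up, the work surface at z = 0. Lengths are in m, angles in rad, forces in N, time in s.
With the tool pointing down it reaches from about 0.4 to 0.85 m from the base axis. Payload 4.4 kg.
Tool frame: the origin (TCP) lies on the centre line of the jaws, within the pads' length; the fingertips stand 25 mm ahead of it and the grasp point (between the pads) lies 6 mm ahead of it; z points along the fingers, y is the line along which they close (so a half turn about z gives the same grasp; the last joint's range is limited). The gripper opens to 94 mm and grips with 3 to 60 N. Pads are 16 mm wide; open, the fingers measure 119 mm over their backs; the gripper's body (75 mm by 177 mm) begins 78 mm behind the grasp point.
Start: joints at [-1.222, 0.628, 0.038, 1.517, -0.027, 0.996, -0.02], TCP at [0.262, 0.595, 0.23] pointing down, gripper open.
Joint ranges: [-3.06, 3.06], [-0.37, 2.12], [-1.25, 1.32], [0.18, 2.47], [-1.1, 4.24], [0.23, 1.98], [-2.94, 2.94]. Speed limits (rad/s): [2.57, 2.57, 3.14, 3.14, 3.14, 3.14, 3.14].

INTERFACE

Orientations are given as a rotation vector (axis times angle).
In Python, from cell import env, imaging gives the robot as it stands.
- The arm moves only by the tool servo_tool, never from a script. Its argument "plan" is a list of rows, each a list of 4 numbers: the shift along the tool's x, y, z in m, then the turn about the tool's z in degrees. A call has 1 to 12 rows; each row is the pose to reach, as a shift and turn from the pose commanded when the call began, along the tool's axes at that moment; what a row does not reach only later rows make up. A row lasts 1/12 s, in which the tool goes at most 41.7 mm and 7.16 degrees, less where a joint would pass 70% of its speed; a pose out of reach is approached as far as the arm can. A call with a gripper value outside its range is refused whole. "jaw" is the gripper's target within -1 to 1 (fully open at 1, half-way at 0, shut at -1), set as the call begins (left out, the last holds). The fingers move at their own pace and stop on an object; "force" is the grip in N (left out, the last holds). Time passes only in rows, so rows that repeat a pose let the fingers close. It gives the time, the measured TCP pose, the force, the opening and the grip force at its end, in the units of the state.
- env.observe(): the state, without advancing time (a new reading comes with each control period).
- imaging.get_image(name): name is "scene" or "top" or "wrist"; returns a dict with "color" (400x640x3 uint8, red, green, blue), "intrinsics" (3x3 intrinsics, pixels), "rvec" (rotation vector, rad) and "tvec" (3), from world to camera coordinates, as OpenCV has them; the wrist camera has in their place "mount" (4x4, takes a point from camera to tool coordinates, whose origin is the TCP and whose axes are the flange's). Camera axes: x right, y down, z forward; pixel columns grow to the right and rows downward; lengths in m; the calibration is good to about 2 mm. A picture is of the moment at which its call begins: read the wrist's pose just before it. There is no depth.
- env.close_job(): hands the job in; it is judged then, once.
The state is a dict: "clock": time; "joint_pos": joint angles; "qd": joint speeds; "effort": joint torques, N m; "eef_pos": TCP position; "orientation": TCP orientation; "contact_force": force on the tool from outside, world axes, zero at the start; "wrist_torque": the same for the moment, N m; "grip_width": finger opening in m; "grip_force": force on a finger pad.
Only numpy, scipy, OpenCV 4.12 (cv2) and the standard library are available. Lean on these libraries where they do the work, as an engineer would, in place of code of your own. Each camera call takes 0.05 s, during which the arm holds its last target. There are 200 camera calls.

TASK

Push the square red candle over so that it lies flat on the cork-topped board beside it, its square recess facing up. Then pluck the large round rosette out of the pocket tray and lay it flat in that recess, and gently stand the brass press weight upright and centred on the rosette so that it holds it while the wax bonds. Leave the other two ornaments and everything else on the table where they are.

Things in the scene. Friction and masses are not known exactly. Their poses are not given: they have to be found in the camera images.
- candle: Square red wax candle, 60 x 60 x 140 mm, 0.45 kg (varies), standing upright 2 to 5 mm in front of the board's front edge, nearly square to it. Origin: centre of its foot; z to its top end (11 mm wick). Its local -x face, at first looking away from the board, has a square recess 38 x 38 mm, 5 mm deep, centred 75 mm from the foot. Leaning about 30 degrees over the board it falls on by itself.
- seat (a point): Centre of the floor of the candle's recess (38 x 38 mm, 5 mm deep), moving with the candle and with its axes. Once the candle lies on the board, recess up, local -x points up, this floor is 67 mm and the candle's upper face 72 mm above the table, and the foot end overhangs the board's front edge by 5 to 40 mm.
- rest: Low fixed board, 190 mm (local x) x 170 mm (local y) x 12 mm high, pale wood with a cork top. Origin: centre of its underside, on the table. Its front edge, at local x = -95 mm, is the low stop that holds the candle's foot when the candle is pushed high, above its recess (95 mm up or more), towards local +x (roughly to the robot's left).
- tray: Fixed wooden pocket tray, 190 mm (local x) x 66 mm (local y) x 10 mm high, origin at the centre of its underside on the table. Three square pockets, 34 x 34 mm, 6 mm deep, floor 4 mm above the table, in a row at local x = -58, 0 and +58 mm; one ivory ornament stands in each, in any order, rising 10 mm above the tray.
- rosette: The large round rosette: ivory disc 28 mm in diameter, 16 mm thick, flat top and bottom, a ring of six petals on top; 12 g. Origin: centre of its underside; z up. Starts in one of the tray's pockets.
- tile: Square ivory ornament, 24 x 24 x 16 mm, in another pocket of the tray; to stay there. Origin: centre of its underside.
- bud: Small round ivory ornament, 16 mm in diameter, 16 mm thick, in the remaining pocket; to stay there. Origin: centre of its underside.
- press: Brass press weight standing on the table: a round foot 44 mm in diameter and 16 mm high, on it a plain round stem 20 mm in diameter up to 60 mm; 0.28 kg (varies). Origin: centre of its underside; z up along the stem. On the rosette in the recess of the lying candle, its underside is 83 mm above the table.
- chisel: Flat carving chisel lying on the table, wooden handle, 190 mm long, 19 mm high; leave alone. Origin: on the table under its middle; blade towards local +x.
- gouge: Narrow carving gouge lying on the table, wooden handle, 190 mm long, 19 mm high; leave alone. Origin: on the table under its middle; blade towards local +x.
- round_candle: Round red candle standing on the table, 60 mm in diameter, 70 mm high; leave alone. Origin: centre of its foot.
- mug: Steel mug, 84 mm in diameter, 85 mm high; leave alone. Origin: centre of its foot.
- jar: Small jar with a black cap, 52 mm in diameter, 60 mm high; leave alone. Origin: centre of its foot.
- wax_slab: Ivory wax slab, 90 x 60 x 25 mm, lying on the table; leave alone. Origin: centre of its underside.
Not all that is in view belongs to the job. Of the things that look like the press, the largest one is meant.

How it is judged:
On the way, in this order (a step that is already met when the one before it is completed fails the run):
1. the candle lies flat on the board with its recess up (angle between candle's own x axis and vertical above 3.04 rad and z of seat in the frame of rest between 0.062 and 0.072 m and x of seat in the frame of rest between -0.085 and 0.06 m and y of seat in the frame of rest between -0.07 and 0.07 m), for 0.2 s.
2. the rosette is lifted out of the tray (z of rosette in the frame of tray above 0.03 m), for 0.1 s.
3. the rosette lies flat in the candle's recess, released (all of step 1 and x of rosette in the frame of seat between -0.0025 and 0.0025 m and y of rosette in the frame of seat between -0.008 and 0.008 m and z of rosette in the frame of seat between -0.008 and 0.008 m and angle between rosette's own z axis and vertical below 0.1 rad and contact force between the fingers and rosette below 0.05 N), for 0.2 s.
4. the press weight stands upright on the rosette (all of step 1 and x of rosette in the frame of seat between -0.0025 and 0.0025 m and y of rosette in the frame of seat between -0.008 and 0.008 m and z of rosette in the frame of seat between -0.008 and 0.008 m and angle between each of rosette, press's own z axis and vertical below 0.1 rad and horizontal distance between press and rosette below 0.011 m and x of press in the frame of seat between -0.019 and -0.013 m), for 0.2 s.
At the end, for the whole second after the job is handed in: Candle flat on the board, recess up (0.1 rad) and over the board; rosette flat on the recess floor (2.5 mm in height, 8 mm from its centre, 0.1 rad); press weight on the rosette, upright (0.1 rad), axes within 11 mm; all released and at rest (all of step 4 and contact force between the fingers and candle below 0.05 N and contact force between the fingers and rosette below 0.05 N and contact force between the fingers and press below 0.05 N and linear speed of each of candle, rosette, press below 0.01 m/s); the robot touches nothing.
It fails at once if the press weight is let fall (moving faster than 0.35 m/s out of the fingers, as after a drop of over 6 mm) or rammed onto the rosette (over 150 N) ((contact force between the fingers and press below 0.05 N and linear speed of press above 0.35 m/s) or contact force between press and rosette above 150 N).
It fails at once if one of the other two ornaments is moved more than 15 mm (distance of any of tile, bud from where it was at the start of the episode above 0.015 m).
It fails at once if a tool, the mug, jar, round candle or wax slab is moved more than 20 mm (distance of any of chisel, gouge, round_candle, mug, jar, wax_slab from where it was at the start of the episode above 0.02 m).
It also fails if it takes over 58 s, if anything falls off the work surface, if the arm or the gripper's body presses on something with over 40 N, if the wrist force passes 120 N, or if a joint passes its speed limit or range.

## Working session

There is one attempt and no reset: what is moved stays moved. The work goes in short steps, Python scripts to look and compute and a tool call to move; the robot and the scene stay as the last step left them, time stands still between calls to the robot, and variables do not carry over. Pictures are saved under pics/ and viewed, at most 10 in all, crops included, and the job is handed in when it is done.

Besides the shell and the picture viewer there is one more tool, called after "Emit:" by a JSON object that holds its "method" and its "body", one argument or row to a line. servo_tool: Moves the arm, as the interface text tells. Its arguments: {"type":"object","properties":{"plan":{"type":"array"},"jaw":{"type":"number"},"force":{"type":"number"}},"required":["plan"]}

```bash
ls; mkdir -p pics; cat > h.py <<'E'
import numpy as np, cv2
from cell import env, imaging
from scipy.spatial.transform import Rotation as R
def cam(name):
    s=env.observe(); d=imaging.get_image(name); K=np.array(d["intrinsics"],float)
    if name=="wrist":
        T=np.eye(4);T[:3,:3]=R.from_rotvec(s["orientation"]).as_matrix();T[:3,3]=s["eef_pos"]
        C=T@np.array(d["mount"])
    else:
        C=np.eye(4);C[:3,:3]=R.from_rotvec(np.ravel(d["rvec"])).as_matrix();C[:3,3]=np.ravel(d["tvec"]);C=np.linalg.inv(C)
    return np.ascontiguousarray(d["color"]),K,C
def ray(K,C,u,v):
    r=C[:3,:3]@np.linalg.inv(K)@np.array([u,v,1.]); return C[:3,3],r/np.linalg.norm(r)
def plane(K,C,u,v,z):
    o,r=ray(K,C,u,v); return o+r*(z-o[2])/r[2]
def proj(K,C,p):
    q=K@(np.linalg.inv(C)@np.append(p,1))[:3]; return q[:2]/q[2]
def tri(rays):
    A=np.zeros((3,3));b=np.zeros(3)
    for o,r in rays:
        M=np.eye(3)-np.outer(r,r);A+=M;b+=M@o
    p=np.linalg.solve(A,b); return p,[float(np.linalg.norm((np.eye(3)-np.outer(r,r))@(p-o))) for o,r in rays]
def save(n,img): cv2.imwrite("pics/"+n,img[...,::-1])
E
python3 - <<'E'
from h import *
s=env.observe();print(s)
for n in("scene","top","wrist"):
    i,K,C=cam(n);save(n+"0.png",i);print(n,K.round(1).tolist(),C.round(3).tolist())
a=cv2.imread("pics/scene0.png");b=cv2.imread("pics/top0.png")
E
```

```text
pics
{'clock': 0.0, 'joint_pos': array([-1.22179852,  0.62930313,  0.03845249,  1.51834099, -0.02701075,
        0.9962536 , -0.0200069 ]), 'qd': array([-5.54977896e-04, -2.02028791e-03,  9.91870146e-04, -7.53953115e-05,
       -2.72225600e-04, -1.68803131e-03,  2.83346993e-04]), 'effort': array([ 6.61858649e-04, -5.49739552e+01,  1.14357647e+00, -1.86636132e+01,
       -5.22568775e-02,  2.38369679e-02,  1.63998975e-04]), 'eef_pos': array([0.26168988, 0.59434817, 0.22959075]), 'orientation': array([-6.46861133e-01, -3.07391680e+00,  2.75193974e-03]), 'contact_force': array([ 0.25395834, -0.13797583,  0.66950282]), 'wrist_torque': array([-0.00170879,  0.00768004,  0.06019961]), 'grip_force': 0.0, 'grip_width': 0.09377790143221314}
scene [[446.1, 0.0, 319.7], [0.0, 446.1, 201.9], [0.0, 0.0, 1.0]] [[-0.856, 0.438, -0.274, 0.884], [0.517, 0.722, -0.46, 0.563], [-0.004, -0.536, -0.844, 1.067], [0.0, 0.0, 0.0, 1.0]]
top [[424.6, 0.0, 316.0], [0.0, 424.6, 203.4], [0.0, 0.0, 1.0]] [[0.058, -0.975, 0.215, 0.288], [-0.998, -0.057, 0.01, -0.008], [0.002, -0.215, -0.977, 1.267], [0.0, 0.0, 0.0, 1.0]]
wrist [[315.3, 0.0, 321.4], [0.0, 315.3, 201.0], [0.0, 0.0, 1.0]] [[0.403, 0.888, 0.222, 0.196], [0.915, -0.39, -0.1, 0.624], [-0.002, 0.244, -0.97, 0.384], [0.0, 0.0, 0.0, 1.0]]
```

View pics/top0.png

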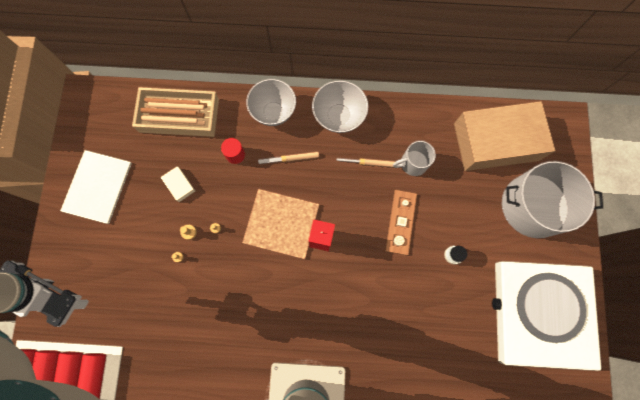

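View pics/scene0.png

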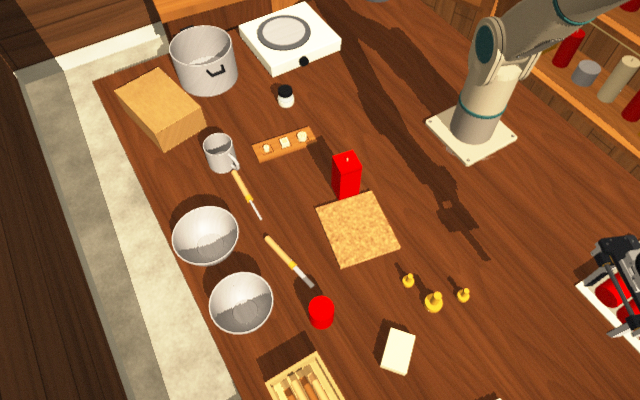

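The top view shows the candle at (321,234), to the right of the board (282,223). The tray is at (402,222), with ornaments at (405,203), (402,222) and (399,241). There are three brass weights at (188,232), (215,228) and (177,257). The one at (188,232) looks largest, so I'll confirm it and the rosette in an enlarged crop.

```bash
python3 - <<'E'
from h import *
t,Kt,Ct=cam("top");s,Ks,Cs=cam("scene")
def crop(i,x,y,w,h,f): return cv2.resize(i[y:y+h,x:x+w],None,fx=f,fy=f,interpolation=cv2.INTER_CUBIC)
a=crop(t,165,212,64,50,6);b=crop(t,380,187,64,70,6)[:,:384]
c=crop(s,395,262,80,50,5)[:250,:400];d=crop(s,247,122,80,50,5)
L=np.vstack([cv2.resize(a,(400,300)),c]);Rr=np.vstack([cv2.resize(b,(400,300)),d])
save("crop1.png",np.hstack([L,Rr]))
for n,i,K,C in(("top",t,Kt,Ct),("scene",s,Ks,Cs)):
    hsv=cv2.cvtColor(i,cv2.COLOR_RGB2HSV)
    for nm,lo,hi,z in(("brass",(20,150,90),(32,255,255),0.03),("red",(0,200,90),(4,255,255),0.1),("cork",(10,70,170),(22,170,255),0.012),("ivory",(18,15,170),(34,110,255),0.02)):
        m=cv2.inRange(hsv,lo,hi)
        if nm=="cork": m=cv2.morphologyEx(m,cv2.MORPH_CLOSE,np.ones((5,5)))
        for c in cv2.findContours(m,0,2)[0]:
            A=cv2.contourArea(c)
            if A<15: continue
            (u,v),wh,an=cv2.minAreaRect(c); p=plane(K,C,u,v,z)
            if 0.2<p[0]<0.9: print(n,nm,A,(round(u,1),round(v,1)),np.round(wh,1),round(an),p.round(3), cv2.boxPoints(cv2.minAreaRect(c)).round(1).tolist() if A>400 else "")
E
```

```text
top red 21.0 (317.6, 245.3) [9.5 4.6] 9 [ 0.427 -0.007  0.1  ] 
top red 63.5 (237.2, 156.7) [ 9.1 16.8] 54 [0.669 0.239 0.1  ] 
top cork 73.5 (176.0, 256.5) [ 9. 10.] 90 [0.38  0.407 0.012] 
top cork 170.0 (187.0, 231.5) [15. 14.] 90 [0.456 0.384 0.012] 
top cork 65.0 (214.5, 227.5) [9. 9.] 90 [0.473 0.303 0.012] 
top cork 1289.0 (400.7, 221.9) [22.9 62.7] 8 [ 0.522 -0.252  0.012] [[385.0, 251.3000030517578], [393.70001220703125, 189.3000030517578], [416.3999938964844, 192.39999389648438], [407.6000061035156, 254.5]]
top cork 3486.0 (280.2, 223.0) [65.  57.4] 14 [0.497 0.109 0.012] [[241.60000610351562, 242.6999969482422], [255.8000030517578, 187.1999969482422], [318.79998779296875, 203.3000030517578], [304.5, 258.8999938964844]]
top cork 155.5 (376.8, 162.0) [36.   5.6] 5 [ 0.706 -0.175  0.012] 
top cork 168.5 (297.1, 155.9) [ 5.6 42.3] 84 [0.711 0.072 0.012] 
top cork 22.0 (1.6, 124.8) [ 3.1 26.5] 13 [0.759 1.008 0.012] 
top cork 4555.0 (503.2, 131.9) [57.  92.8] 78 [ 0.828 -0.57   0.012] [[451.8999938964844, 113.5], [542.7999877929688, 94.5], [554.5, 150.3000030517578], [463.60000
[... 4252 characters left out ...]
3000030517578, 225.8000030517578], [191.10000610351562, 255.89999389648438]]
scene ivory 30.5 (232.0, 157.7) [17.8  5.3] 56 [ 0.686 -0.276  0.02 ] 
scene ivory 22.5 (266.0, 148.0) [6. 4.] 90 [ 0.583 -0.256  0.02 ] 
scene ivory 62.5 (284.4, 142.1) [9.2 8.2] 72 [ 0.524 -0.248  0.02 ] 
scene ivory 59.5 (301.5, 136.5) [9. 9.] 90 [ 0.469 -0.24   0.02 ] 
scene ivory 129.5 (285.9, 101.1) [12.3 15.6] 82 [ 0.437 -0.397  0.02 ] 
scene ivory 68.5 (200.7, 58.0) [ 9.5 25.4] 68 [ 0.592 -0.735  0.02 ] 
scene ivory 4446.5 (290.7, 36.6) [61.4 91.3] 68 [ 0.266 -0.672  0.02 ] [[236.89999389648438, 25.5], [321.29998779296875, -9.0], [344.6000061035156, 47.79999923706055], [260.1000061035156, 82.30000305175781]]
```

View pics/crop1.png

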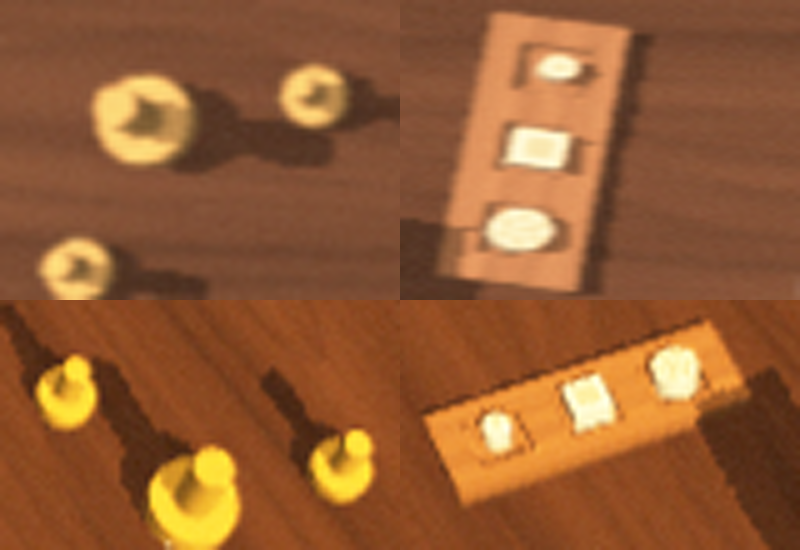

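The crop confirms both targets. The big weight at top (188,232) / scene (434,302) is the press, because the other two brass weights are clearly smaller. The large round ornament at top (399,241) / scene (301,136) is the rosette, because the middle one is square and the far one is a small round. Next I'll measure the candle and board for the push.

```bash
python3 - <<'E'
from h import *
for n,box in(("top",(295,205,350,260)),("scene",(322,140,370,205))):
    i,K,C=cam(n);hsv=cv2.cvtColor(i,cv2.COLOR_RGB2HSV)
    m=(cv2.inRange(hsv,(0,170,60),(5,255,255))|cv2.inRange(hsv,(172,170,60),(180,255,255)))
    x0,y0,x1,y1=box; mm=np.zeros_like(m);mm[y0:y1,x0:x1]=m[y0:y1,x0:x1]
    c=max(cv2.findContours(mm,0,2)[0],key=cv2.contourArea)
    ap=cv2.approxPolyDP(c,2,True)[:,0]
    print(n,cv2.contourArea(c)); 
    for u,v in ap: print((u,v),"z=.14",plane(K,C,u,v,.14).round(3)[:2],"z=0",plane(K,C,u,v,0).round(3)[:2])
i,K,C=cam("top")
b=np.array([plane(K,C,u,v,.012)[:2] for u,v in [[241.6,242.7],[255.8,187.2],[318.8,203.3],[304.5,258.9]]])
print("board corners",b.round(3).tolist(),b.mean(0))
E
```

```text
top 585.0
(np.int32(313), np.int32(220)) z=.14 [0.489 0.009] z=0 [0.515 0.011]
(np.int32(309), np.int32(246)) z=.14 [0.419 0.016] z=0 [0.435 0.018]
(np.int32(328), np.int32(250)) z=.14 [ 0.411 -0.035] z=0 [ 0.426 -0.039]
(np.int32(334), np.int32(224)) z=.14 [ 0.482 -0.048] z=0 [ 0.506 -0.053]
scene 1194.0
(np.int32(352), np.int32(149)) z=.14 [ 0.423 -0.04 ] z=0 [ 0.354 -0.132]
(np.int32(332), np.int32(155)) z=.14 [ 0.479 -0.051] z=0 [ 0.418 -0.144]
(np.int32(331), np.int32(186)) z=.14 [0.534 0.032] z=0 [ 0.481 -0.048]
(np.int32(338), np.int32(199)) z=.14 [0.54  0.074] z=0 [0.488 0.   ]
(np.int32(356), np.int32(194)) z=.14 [0.494 0.085] z=0 [0.435 0.012]
(np.int32(359), np.int32(190)) z=.14 [0.481 0.079] z=0 [0.42  0.005]
(np.int32(361), np.int32(164)) z=.14 [0.431 0.014] z=0 [ 0.362 -0.069]
board corners [[0.432, 0.218], [0.604, 0.191], [0.565, -0.003], [0.395, 0.029]] [0.49877541 0.10882473]
```

Emit:
{"method": "servo_tool", "body": {
  "plan": [
    [-0.026,-0.032,0,-1.4],
    [-0.052,-0.065,0,-2.8],
    [-0.078,-0.097,0,-4.2],
    [-0.104,-0.13,0,-5.6],
    [-0.13,-0.162,0,-7],
    [-0.156,-0.194,0,-8.4],
    [-0.182,-0.227,0,-9.8],
    [-0.208,-0.259,0,-11.2],
    [-0.234,-0.292,0,-12.6],
    [-0.26,-0.324,0,-14],
    [-0.286,-0.357,0,-14],
    [-0.312,-0.39,0,-14]
  ],
  "jaw": -1,
  "force": 10
}}

```text
clock: 1.4
eef_pos: [0.3904, 0.111, 0.2309]
orientation: [0.267, 3.129, 0.001]
contact_force: [1.9, 1.2, -0.2]
grip_width: 0.0172
grip_force: 0.0
```

Emit:
{"method": "servo_tool", "body": {
  "plan": [
    [-0.015,-0.031,0,0],
    [-0.029,-0.062,0,0],
    [-0.044,-0.094,0,0],
    [-0.058,-0.125,0,0],
    [-0.073,-0.156,0,0],
    [-0.087,-0.187,0,0],
    [-0.087,-0.187,0.02,0],
    [-0.087,-0.187,0.045,0],
    [-0.087,-0.187,0.07,0],
    [-0.087,-0.187,0.09,0],
    [-0.087,-0.187,0.09,0],
    [-0.087,-0.187,0.09,0]
  ]
}}

```text
clock: 2.4
eef_pos: [0.4437, -0.0861, 0.1401]
orientation: [-0.267, -3.128, -0.0]
contact_force: [-0.2, -0.4, 0.4]
grip_width: 0.0003
grip_force: 0.0
```

```bash
python3 - <<'E'
from h import *
s=env.observe();print(s["joint_pos"].round(2),s["eef_pos"].round(3))
a,K,C=cam("scene");b,K2,C2=cam("top")
f=lambda i,x,y:cv2.resize(i[y:y+140,x:x+140],(400,400),interpolation=cv2.INTER_CUBIC)
save("pre.png",np.hstack([f(a,280,90),f(b,260,150)]))
E
```

```text
[ 0.08  0.5   0.07  2.14 -0.07  0.5   1.6 ] [ 0.444 -0.086  0.14 ]
```

View pics/pre.png

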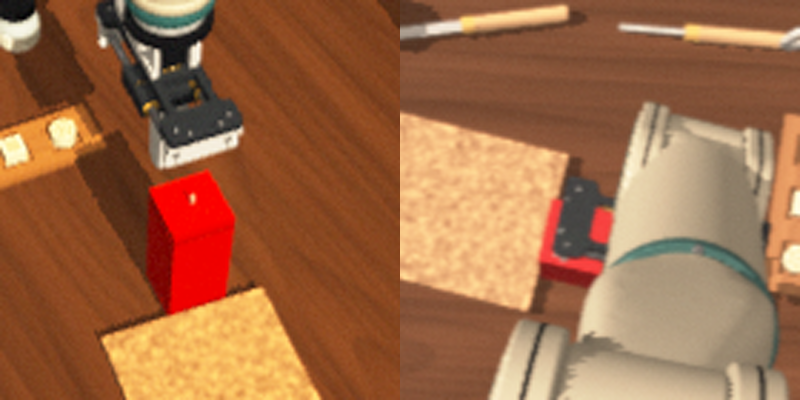

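The hand is behind the candle, on the side away from the board, at push height, with nothing else near it. I'll push now.

Emit:
{"method": "servo_tool", "body": {
  "plan": [
    [0,0.01,0,0],
    [0,0.018,0,0],
    [0,0.025,0,0],
    [0,0.032,-0.001,0],
    [0,0.039,-0.003,0],
    [0,0.046,-0.005,0],
    [0,0.053,-0.007,0],
    [0,0.06,-0.009,0],
    [0,0.067,-0.011,0],
    [0,0.074,-0.013,0],
    [0,0.081,-0.014,0],
    [0,0.088,-0.015,0]
  ]
}}

```text
clock: 3.5
eef_pos: [0.4593, 0.0015, 0.1556]
orientation: [0.267, 3.13, 0.0]
contact_force: [0.0, -0.8, -0.8]
grip_width: 0.0006
grip_force: 0.0
```

```bash
python3 - <<'E'
from h import *
a,K,C=cam("scene");b,K2,C2=cam("wrist")
save("post.png",np.hstack([cv2.resize(a[110:290,260:440],(400,400),interpolation=cv2.INTER_CUBIC),cv2.resize(b,(400,250)).__class__(0) if 0 else cv2.copyMakeBorder(cv2.resize(b,(400,250)),0,150,0,0,0)]))
E
```

```text
(no output)
```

View pics/post.png

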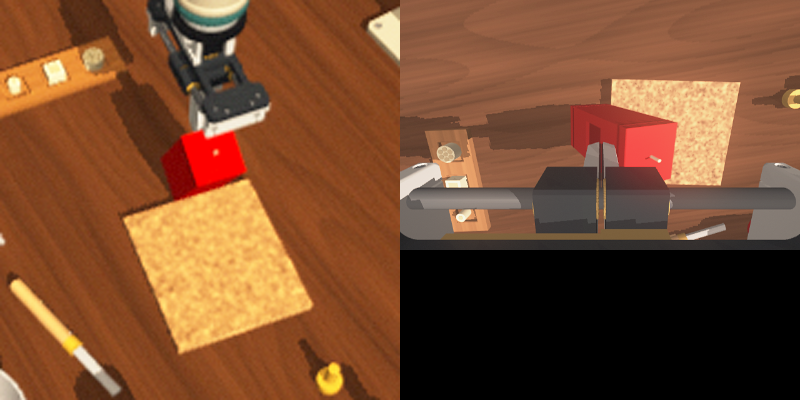

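The candle is leaning on the board's edge and hasn't gone over yet, with the finger touching above the recess. I'll keep pushing.

Emit:
{"method": "servo_tool", "body": {
  "plan": [
    [0,0.006,-0.001,0],
    [0,0.012,-0.002,0],
    [0,0.018,-0.002,0],
    [0,0.024,-0.002,0],
    [0,0.03,-0.002,0],
    [0,0.036,-0.002,0],
    [0,0.042,-0.002,0],
    [0,0.048,-0.002,0],
    [0,0.048,-0.002,0],
    [0,0.048,-0.002,0]
  ]
}}

```text
clock: 4.43
eef_pos: [0.4672, 0.0482, 0.1574]
orientation: [-0.266, -3.13, 0.0]
contact_force: [0.1, 0.1, 0.2]
grip_width: 0.0008
grip_force: 0.0
```

```bash
python3 - <<'E'
from h import *
a,K,C=cam("scene");b,K2,C2=cam("top");w,_,_=cam("wrist")
for n,i in(("s",a),("t",b)):
    hsv=cv2.cvtColor(i,cv2.COLOR_RGB2HSV);m=(cv2.inRange(hsv,(0,170,40),(5,255,255))|cv2.inRange(hsv,(172,170,40),(180,255,255)))
    for c in cv2.findContours(m,0,2)[0]:
        if cv2.contourArea(c)>100: print(n,cv2.boundingRect(c))
save("post2.png",np.hstack([cv2.resize(a[110:290,260:440],(400,400),interpolation=cv2.INTER_CUBIC),cv2.copyMakeBorder(cv2.resize(w,(400,250)),0,150,0,0,0)]))
E
```

```text
s (308, 295, 27, 35)
s (617, 294, 23, 37)
s (595, 257, 45, 51)
s (335, 174, 42, 58)
s (621, 90, 19, 32)
s (552, 27, 33, 41)
s (619, 0, 21, 12)
t (2, 350, 104, 50)
t (221, 137, 24, 27)
```

View pics/post2.png

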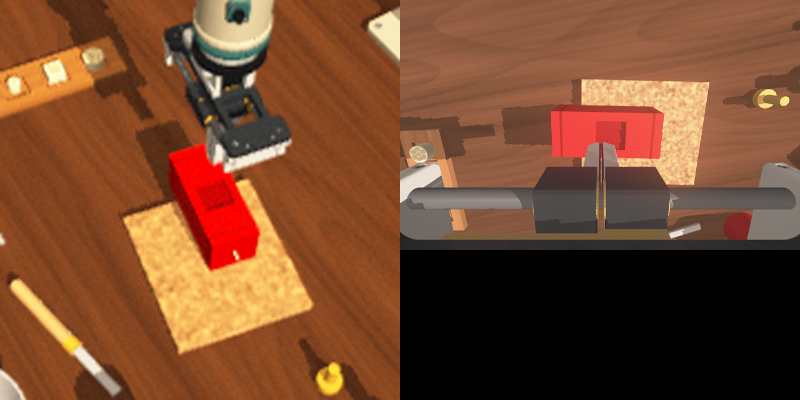

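The candle lies flat on the board with its recess up, at about (216,195) in the scene crop and (610,135) in the wrist half. Next I'll measure the recess from two wrist positions, then the rosette.

Emit:
{"method": "servo_tool", "body": {
  "plan": [
    [0,0,-0.03,0],
    [-0.02,0,-0.06,0],
    [-0.045,-0.004,-0.06,0],
    [-0.065,-0.007,-0.06,0],
    [-0.065,-0.007,-0.06,0],
    [-0.065,-0.007,-0.06,0]
  ],
  "jaw": 0.2
}}

```text
clock: 5.08
eef_pos: [0.5301, 0.0291, 0.2172]
orientation: [-0.27, -3.129, 0.0]
contact_force: [-0.9, 0.0, -0.3]
grip_width: 0.0369
grip_force: 0.0
```

```bash
cat >> h.py <<'E'
def red(i):
    h=cv2.cvtColor(i,cv2.COLOR_RGB2HSV); return cv2.inRange(h,(0,150,40),(6,255,255))|cv2.inRange(h,(170,150,40),(180,255,255))
E
python3 - <<'E'
from h import *
w,K,C=cam("wrist");np.savez("w1.npz",w=w,K=K,C=C);print(env.observe()["eef_pos"])
save("w1.png",w)
E
```

```text
[0.52904071 0.02963703 0.21695579]
```

View pics/w1.png

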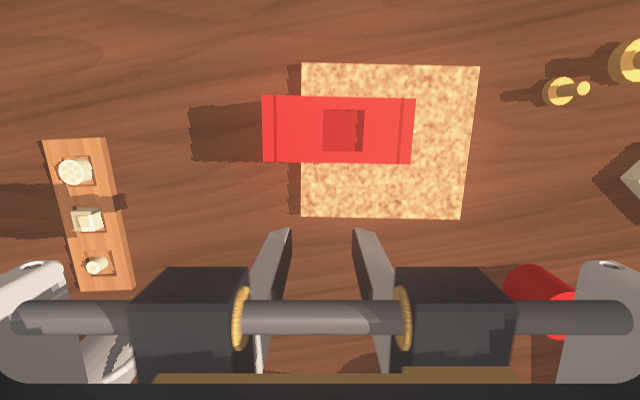

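Emit:
{"method": "servo_tool", "body": {
  "plan": [
    [0,-0.03,0,0],
    [0,-0.06,0,0],
    [0,-0.06,0,0]
  ]
}}

```text
clock: 5.38
eef_pos: [0.517, -0.0352, 0.2172]
orientation: [-0.278, -3.127, 0.006]
contact_force: [-0.2, -0.6, 0.2]
grip_width: 0.0557
grip_force: 0.0
```

```bash
python3 - <<'E'
from h import *
w,K,C=cam("wrist");np.savez("w2.npz",w=w,K=K,C=C);print(env.observe()["eef_pos"])
for n in("w1","w2"):
    d=np.load(n+".npz");i=d["w"];h=cv2.cvtColor(i,cv2.COLOR_RGB2HSV);m=red(i)
    n_,l,st,_=cv2.connectedComponentsWithStats(m); 
    for k in range(1,n_):
        if st[k,4]>1500:
            print(n,st[k]);x,y,ww,hh,_=st[k]
            V=h[...,2]; ys=y+hh//2; print([int(v) for v in V[ys,x:x+ww:3]])
E
```

```text
[ 0.51777988 -0.03215729  0.21723267]
w1 [  261    94   155    70 10088]
[130, 244, 244, 244, 234, 224, 244, 245, 245, 245, 245, 245, 245, 245, 245, 245, 245, 245, 245, 245, 246, 218, 218, 219, 219, 218, 219, 219, 218, 218, 219, 220, 174, 172, 195, 245, 245, 245, 245, 245, 245, 245, 245, 245, 245, 245, 217, 245, 245, 245, 245, 245]
w1 [ 503  264   73   36 1945]
[101, 126, 129, 128, 131, 131, 131, 130, 131, 131, 131, 130, 131, 129, 130, 129, 128, 131, 138, 147, 165, 147, 142, 142, 140]
w2 [  331    97   158    70 10149]
[124, 243, 242, 242, 243, 204, 244, 243, 243, 243, 243, 243, 243, 243, 243, 243, 243, 243, 243, 243, 243, 223, 211, 211, 212, 212, 210, 212, 210, 211, 210, 213, 161, 163, 157, 245, 243, 243, 243, 243, 243, 243, 243, 243, 243, 243, 243, 212, 244, 243, 243, 242, 242]
```

The w1 view shows the candle at pixels (261–416, 94–164), its recess at about (323–364, 109–151), and the rosette at (75,172) in the tray's near pocket. Now I'll triangulate the recess rim and the rosette.

Emit:
{"method": "servo_tool", "body": {
  "plan": [
    [0,0,0,0],
    [0,0,0,0],
    [0,0,0,0]
  ]
}}

```text
clock: 5.68
eef_pos: [0.5197, -0.0276, 0.2174]
orientation: [-0.264, -3.13, -0.001]
contact_force: [-0.2, 0.2, 0.1]
grip_width: 0.0564
grip_force: 0.0
```

```bash
cat > meas.py <<'E'
from h import *
w,K,C=cam("wrist");np.savez("w2.npz",w=w,K=K,C=C);s=env.observe();print(s["eef_pos"],s["orientation"])
def rim(i):
    m=red(i);k=cv2.findContours(m,0,2)[0];k=[c for c in k if cv2.contourArea(c)>5000]
    c=max(k,key=cv2.contourArea);full=np.zeros_like(m);cv2.drawContours(full,[c],-1,255,-1)
    full=cv2.erode(full,np.ones((9,9)))
    V=cv2.cvtColor(i,cv2.COLOR_RGB2HSV)[...,2];d=((V<236)&(full>0)).astype(np.uint8)
    d=cv2.morphologyEx(d,cv2.MORPH_OPEN,np.ones((5,5)))
    r=max(cv2.findContours(d,0,2)[0],key=cv2.contourArea)
    return cv2.minAreaRect(r),cv2.minAreaRect(c)
def ivory(i):
    h=cv2.cvtColor(i,cv2.COLOR_RGB2HSV);m=cv2.inRange(h,(15,10,150),(35,95,255))
    return [cv2.minAreaRect(c) for c in cv2.findContours(m,0,2)[0] if 250<cv2.contourArea(c)<2500]
if __name__=="__main__":
    rr=[]
    for n in("w1","w2"):
        d=np.load(n+".npz");r,c=rim(d["w"]);print(n,np.round(r[0],1),np.round(r[1],1),"candle",np.round(c[0],1),np.round(c[1],1),round(c[2],1))
        rr.append(ray(d["K"],d["C"],*r[0]))
        print(" z=.072:",plane(d["K"],d["C"],*r[0],.072).round(4))
        P=np.array([plane(d["K"],d["C"],*p,.072)[:2] for p in cv2.boxPoints(r)]);print(" sides",[round(float(np.linalg.norm(P[k]-P[k-1])),4) for k in range(4)])
        for q in ivory(d["w"]): print(" ivory",np.round(q[0],1),np.round(q[1],1),plane(d["K"],d["C"],*q[0],.02).round(4))
    print("tri",tri(rr))
    for n in("scene","top"):
        i,K,C=cam(n)
E
python3 meas.py
```

```text
[ 0.51980302 -0.02772965  0.21736665] [-2.64086993e-01 -3.13011466e+00 -9.91579387e-04]
w1 [343. 130.] [41.2 42.7] candle [337.7 128.7] [154.1  68.1] 0.6
 z=.072: [0.4703 0.06   0.072 ]
 sides [0.0388, 0.0386, 0.0376, 0.0386]
 ivory [ 28.8 287.4] [27.5 79.8] [ 0.593  -0.3485  0.02  ]
 ivory [ 87.  219.8] [24.7 29.4] [ 0.522  -0.2471  0.02  ]
 ivory [ 75.  171.5] [25. 34.] [ 0.4655 -0.2405  0.02  ]
w2 [405.  131.5] [42.4 43. ] candle [400.6 130.9] [154.9  68.2] 1.7
 z=.072: [0.4708 0.0598 0.072 ]
 sides [0.0401, 0.039, 0.0388, 0.0391]
 ivory [ 28.1 289.4] [26.6 75. ] [ 0.5865 -0.4063  0.02  ]
 ivory [134.5 219.5] [23. 29.] [ 0.5216 -0.2487  0.02  ]
 ivory [125.  171.5] [25. 30.] [ 0.4656 -0.2418  0.02  ]
tri (array([0.47055638, 0.05994824, 0.07158984]), [0.00025054373558227374, 0.000250543735582389])
```

Emit:
{"method": "servo_tool", "body": {
  "plan": [
    [-0.008,-0.035,0,0],
    [-0.015,-0.07,0,0],
    [-0.023,-0.105,0,0],
    [-0.031,-0.14,0,0],
    [-0.039,-0.175,0,0],
    [-0.046,-0.208,0,0],
    [-0.046,-0.208,0.02,0],
    [-0.046,-0.208,0.03,0],
    [-0.046,-0.208,0.03,0],
    [-0.046,-0.208,0.03,0],
    [-0.046,-0.208,0.03,0]
  ]
}}

```text
clock: 6.75
eef_pos: [0.5306, -0.2402, 0.1878]
orientation: [0.263, 3.13, 0.001]
contact_force: [0.1, 0.9, -0.4]
grip_width: 0.0562
grip_force: 0.0
```

```bash
cat > m2.py <<'E'
from h import *
import sys
w,K,C=cam("wrist");np.savez(sys.argv[1]+".npz",w=w,K=K,C=C);save(sys.argv[1]+".png",w)
s=env.observe();print(s["eef_pos"],s["orientation"],s["joint_pos"].round(2))
h=cv2.cvtColor(w,cv2.COLOR_RGB2HSV);m=cv2.inRange(h,(15,10,140),(35,105,255))
for c in cv2.findContours(m,0,2)[0]:
    if cv2.contourArea(c)>250 and c[:,0,1].min()<260:
        x=cv2.minAreaRect(c);print(np.round(x[0],1),np.round(x[1],1),cv2.boundingRect(c),"z.02",plane(K,C,*x[0],.02).round(4))
E
python3 m2.py w3
```

```text
[ 0.53073938 -0.24050853  0.18808232] [2.63509902e-01 3.12963831e+00 6.03057059e-04] [ 0.3   0.58  0.12  1.76 -0.09  0.8   1.87]
[597. 152.] [84. 64.] (555, 120, 85, 65) z.02 [0.5361 0.0426 0.02  ]
[305.4 131.5] [23.9 27.1] (293, 118, 25, 28) z.02 [ 0.4667 -0.2452  0.02  ]
[148.  122.3] [57.1 43.2] (122, 97, 49, 56) z.02 [ 0.4319 -0.3975  0.02  ]
[12.  99.5] [24. 71.] (0, 64, 25, 72) z.02 [ 0.389  -0.5215  0.02  ]
```

View pics/w3.png

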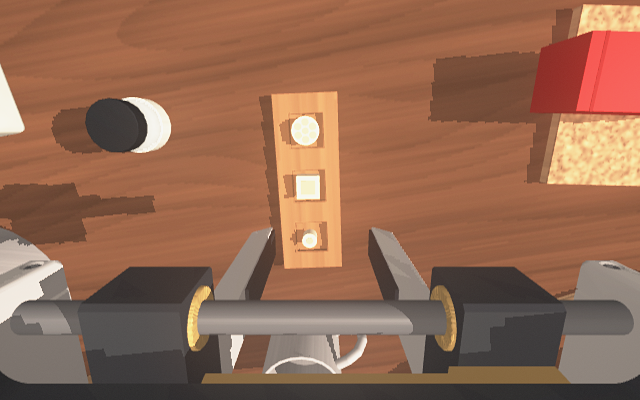

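The rosette sits in the near pocket at (305,131), centred across the tray. The tile is at (308,187) and the bud at (310,239). A height cross-check comes first, then I'll descend.

```bash
python3 - <<'E'
from h import *
d1=np.load("w1.npz");d3=np.load("w3.npz");t,K,C=cam("top");s,Ks,Cs=cam("scene")
R3=ray(d3["K"],d3["C"],305.4,131)
print(tri([ray(d1["K"],d1["C"],75,171),R3]),tri([ray(K,C,398.5,240),ray(Ks,Cs,301.5,136.5),R3]))
w=d3["w"];h=cv2.cvtColor(w,cv2.COLOR_RGB2HSV)[100:160,280:332];m=cv2.inRange(h,(15,10,120),(35,125,255))
c=max(cv2.findContours(m,0,2)[0],key=cv2.contourArea);(u,v),r=cv2.minEnclosingCircle(c);print(u+280,v+100,r,plane(d3["K"],d3["C"],u+280,v+100,.02),np.linalg.norm(plane(d3["K"],d3["C"],305+2*r,131,.02)-plane(d3["K"],d3["C"],305,131,.02)))
E
```

```text
(array([ 0.46568568, -0.24551886,  0.01353965]), [0.0006680489212829315, 0.0006680489212828856]) (array([ 0.466421  , -0.24556595,  0.01321493]), [0.0004834644851086205, 0.0004232505394094878, 6.586232459098055e-05])
305.04336738586426 131.60204124450684 13.754766464233398 [ 0.46674787 -0.24563624  0.02      ] 0.027439748261269624
```

Emit:
{"method": "servo_tool", "body": {
  "plan": [
    [0.03,-0.007,0,0],
    [0.0615,-0.015,0.01,0],
    [0.0615,-0.015,0.04,0],
    [0.0615,-0.015,0.07,0],
    [0.0615,-0.015,0.1,0],
    [0.0615,-0.015,0.12,0],
    [0.0615,-0.015,0.128,0],
    [0.0615,-0.015,0.128,0],
    [0.0615,-0.015,0.128,0]
  ]
}}

```text
clock: 7.65
eef_pos: [0.4673, -0.2464, 0.0601]
orientation: [0.267, 3.13, -0.0]
contact_force: [-0.5, -0.6, -0.7]
grip_width: 0.0561
grip_force: 0.0
```

Emit:
{"method": "servo_tool", "body": {
  "plan": [
    [0,0,0.012,0],
    [0,0,0.022,0],
    [0,0,0.022,0],
    [0,0,0.022,0]
  ]
}}

```text
clock: 7.98
eef_pos: [0.4669, -0.2463, 0.0379]
orientation: [0.267, 3.13, -0.0]
contact_force: [-0.7, -0.1, 1.6]
grip_width: 0.0566
grip_force: 0.0
```

Emit:
{"method": "servo_tool", "body": {
  "plan": [
    [0,0,0,0],
    [0,0,0,0],
    [0,0,0,0],
    [0,0,0,0],
    [0,0,0,0],
    [0,0,0,0],
    [0,0,0,0],
    [0,0,0,0]
  ],
  "jaw": -1,
  "force": 8
}}

```text
clock: 8.65
eef_pos: [0.4669, -0.2464, 0.0377]
orientation: [0.267, 3.13, -0.0]
contact_force: [-0.8, 0.5, 3.2]
grip_width: 0.0274
grip_force: 8.0
```

Emit:
{"method": "servo_tool", "body": {
  "plan": [
    [0,0,-0.02,0],
    [0,0,-0.05,0],
    [0,0,-0.09,0],
    [0,0,-0.13,0],
    [0.005,0.034,-0.14,0],
    [0.011,0.069,-0.14,0],
    [0.016,0.103,-0.14,0],
    [0.022,0.138,-0.14,0],
    [0.027,0.172,-0.14,0],
    [0.033,0.206,-0.14,0],
    [0.038,0.24,-0.14,0],
    [0.043,0.27,-0.14,0]
  ]
}}

```text
clock: 9.65
eef_pos: [0.4698, 0.0294, 0.1774]
orientation: [-0.266, -3.13, -0.001]
contact_force: [0.2, 0.5, -0.6]
grip_width: 0.0274
grip_force: 8.0
```

Emit:
{"method": "servo_tool", "body": {
  "plan": [
    [0.003,0.022,0,0],
    [0.005,0.0325,0.01,0],
    [0.005,0.0325,0.03,0],
    [0.005,0.0325,0.05,0],
    [0.005,0.0325,0.06,0],
    [0.005,0.0325,0.06,0],
    [0.005,0.0325,0.06,0]
  ]
}}

```text
clock: 10.23
eef_pos: [0.4702, 0.0589, 0.1167]
orientation: [-0.269, -3.128, 0.002]
contact_force: [-0.9, 0.1, 0.9]
grip_width: 0.0274
grip_force: 8.0
```

Emit:
{"method": "servo_tool", "body": {
  "plan": [
    [0,0.001,0.006,0],
    [0,0.001,0.011,0],
    [0,0.001,0.014,0],
    [0,0.001,0.0155,0],
    [0,0.001,0.0165,0],
    [0,0.001,0.0165,0],
    [0,0.001,0.0165,0]
  ]
}}

```text
clock: 10.82
eef_pos: [0.4711, 0.0609, 0.1011]
orientation: [0.267, 3.13, 0.0]
contact_force: [-1.5, -0.3, 0.2]
grip_width: 0.0276
grip_force: 8.0
```

Emit:
{"method": "servo_tool", "body": {
  "plan": [
    [0,0,0,0],
    [0,0,0,0],
    [0,0,0,0],
    [0,0,0,0],
    [0,0,-0.01,0],
    [0,0,-0.03,0],
    [0,0,-0.06,0],
    [0,0,-0.09,0],
    [-0.03,0,-0.12,0],
    [-0.06,0,-0.12,0],
    [-0.06,0,-0.12,0],
    [-0.06,0,-0.12,0]
  ],
  "jaw": 0
}}

```text
clock: 11.82
eef_pos: [0.531, 0.0504, 0.2211]
orientation: [0.269, 3.129, 0.0]
contact_force: [-0.7, -0.4, -0.3]
grip_width: 0.0469
grip_force: 0.0
```

```bash
python3 m2.py w4; python3 - <<'E'
from h import *
d=np.load("w4.npz");w=d["w"]
m=red(w);c=max(cv2.findContours(m,0,2)[0],key=cv2.contourArea);print(cv2.minAreaRect(c))
x,y,ww,hh=cv2.boundingRect(c)
save("w4c.png",cv2.resize(w[max(0,y-20):y+hh+20,max(0,x-20):x+ww+40],None,fx=3,fy=3))
h=cv2.cvtColor(w,cv2.COLOR_RGB2HSV);V=h[...,2];f=np.zeros_like(m);cv2.drawContours(f,[c],-1,255,-1);f=cv2.erode(f,np.ones((9,9)))
iv=(h[...,1]<120)&(f>0);q=max(cv2.findContours(iv.astype(np.uint8),0,2)[0],key=cv2.contourArea)
dk=((V<236)&(f>0))|iv;dk=cv2.morphologyEx(dk.astype(np.uint8),cv2.MORPH_OPEN,np.ones((5,5)));r=max(cv2.findContours(dk,0,2)[0],key=cv2.contourArea)
(u,v),rad=cv2.minEnclosingCircle(q);rr=cv2.minAreaRect(r)
print("ros",u,v,rad,plane(d["K"],d["C"],u,v,.083),"recess",rr,plane(d["K"],d["C"],*rr[0],.072))
E
```

```text
[0.52934268 0.0506392  0.22042569] [-2.67836822e-01 -3.12847561e+00  3.93200313e-04] [-0.25  0.48  0.16  1.86 -0.1   0.81  1.35]
[ 71.5 220. ] [22. 33.] (55, 209, 34, 23) z.02 [ 0.5212 -0.2471  0.02  ]
[619.  181.5] [79. 40.] (599, 142, 41, 80) z.02 [0.5841 0.3869 0.02  ]
[321.5 131.5] [31. 29.] (307, 116, 30, 32) z.02 [0.471  0.0611 0.02  ]
((314.66656494140625, 131.1757354736328), (152.0670928955078, 67.02864837646484), 0.6227556467056274)
ros 321.5 131.15625 16.225831985473633 [0.46880838 0.06143836 0.083     ] recess ((315.5, 132.5), (41.0, 49.0), 90.0) [0.46937769 0.05561285 0.072     ]
```

View pics/w4c.png

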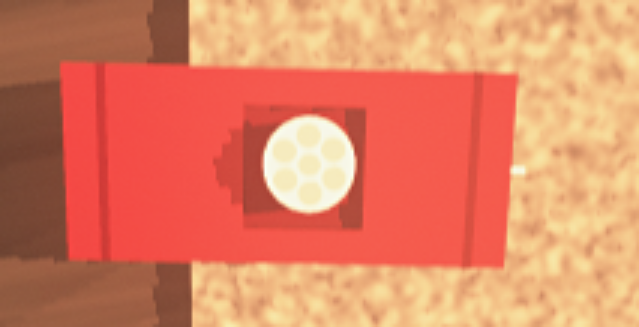

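The rosette lies flat inside the recess, its centre about 1–2 mm from the recess centre. On to the press.

Emit:
{"method": "servo_tool", "body": {
  "plan": [
    [0.006,0.034,0,0],
    [0.012,0.068,0,0],
    [0.018,0.102,0,0],
    [0.023,0.136,0,0],
    [0.029,0.17,0,0],
    [0.035,0.204,0,0],
    [0.042,0.238,0,0],
    [0.047,0.27,0,0],
    [0.047,0.27,0,0],
    [0.047,0.27,0,0],
    [0.047,0.27,0,0]
  ]
}}

```text
clock: 12.78
eef_pos: [0.5284, 0.3236, 0.22]
orientation: [-0.267, -3.128, 0.004]
contact_force: [0.1, -0.9, -0.1]
grip_width: 0.0467
grip_force: 0.0
```

```bash
cat > m3.py <<'E'
from h import *
import sys
w,K,C=cam("wrist");np.savez(sys.argv[1]+".npz",w=w,K=K,C=C);save(sys.argv[1]+".png",w)
s=env.observe();print(s["eef_pos"],s["orientation"],C[:3,3].round(3))
h=cv2.cvtColor(w,cv2.COLOR_RGB2HSV);m=cv2.inRange(h,(18,90,80),(34,255,255));m[230:]=0
for c in cv2.findContours(m,0,2)[0]:
    if cv2.contourArea(c)>60:
        x=cv2.minAreaRect(c);print(np.round(x[0],1),cv2.boundingRect(c),"z.016",plane(K,C,*x[0],.016).round(4))
E
python3 m3.py w5
```

```text
[0.5289886  0.32288242 0.22035757] [-0.26951314 -3.12872602  0.00342909] [0.458 0.336 0.374]
[293.5 141.5] (288, 137, 12, 10) z.016 [0.4733 0.301  0.016 ]
[298.9 136.2] (285, 128, 24, 22) z.016 [0.4686 0.308  0.016 ]
[364.6 111.6] (346, 93, 36, 39) z.016 [0.4548 0.3838 0.016 ]
[380.2  34.3] (373, 21, 15, 28) z.016 [0.3813 0.4102 0.016 ]
```

Emit:
{"method": "servo_tool", "body": {
  "plan": [
    [0.007,0.035,0,0],
    [0.013,0.07,0,0],
    [0.013,0.07,0,0],
    [0.013,0.07,0,0],
    [0.013,0.07,0,0]
  ]
}}

```text
clock: 13.25
eef_pos: [0.529, 0.3938, 0.2207]
orientation: [-0.27, -3.13, 0.003]
contact_force: [-0.1, -0.2, 0.3]
grip_width: 0.0472
grip_force: 0.0
```

```bash
python3 m3.py w6; python3 - <<'E'
from h import *
a=np.load("w5.npz")["w"];b=np.load("w6.npz")["w"];save("w56.png",np.hstack([cv2.resize(i[40:240,200:520],(400,250)) for i in(a,b)]))
E
```

```text
[0.52930861 0.39329259 0.22088781] [ 2.71993286e-01  3.12974778e+00 -2.99864552e-03] [0.459 0.407 0.375]
[297.  121.5] (288, 113, 18, 19) z.016 [0.4535 0.3793 0.016 ]
[302.7 120.1] (282, 103, 37, 39) z.016 [0.4531 0.3858 0.016 ]
[310.2  46.4] (298, 33, 24, 28) z.016 [0.3811 0.4074 0.016 ]
```

View pics/w56.png

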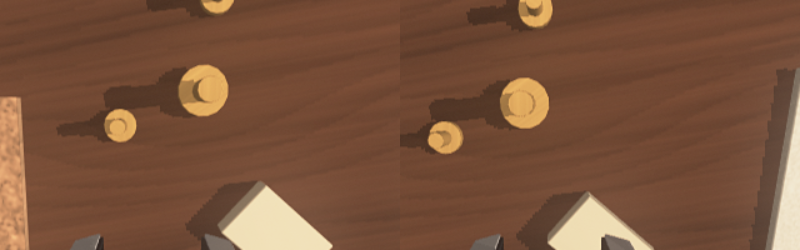

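Both views show the large press, with its stem top at w5 (366,112) and w6 (297,121.5). The smaller weights are clear of it.

```bash
python3 - <<'E'
from h import *
a=np.load("w5.npz");b=np.load("w6.npz")
ra=ray(a["K"],a["C"],366.4,112);rb=ray(b["K"],b["C"],296.8,121.7);print(tri([ra,rb]))
for z,p,q in((.06,(366.4,112),(296.8,121.7)),(.016,(364,112.5),(300,122.5))): print(z,plane(a["K"],a["C"],*p,z),plane(b["K"],b["C"],*q,z))
w=b["w"];g=cv2.cvtColor(w,cv2.COLOR_RGB2GRAY);t=cv2.imread
i,K,C=cam("top");i,Ks,Cs=cam("scene")
print(plane(K,C,187.0,231.5,.016))
E
```

```text
(array([0.45498542, 0.38142643, 0.04716179]), [0.0008512774029438282, 0.0008512774029440615])
0.06 [0.4559325  0.37963355 0.06      ] [0.45431067 0.38243754 0.06      ]
0.016 [0.4556801  0.38302974 0.016     ] [0.45515486 0.38237534 0.016     ]
[0.45524016 0.38266804 0.016     ]
```

Emit:
{"method": "servo_tool", "body": {
  "plan": [
    [0.03,-0.01,0,0],
    [0.06,-0.02,0.01,0],
    [0.071,-0.0235,0.035,0],
    [0.071,-0.0235,0.07,0],
    [0.071,-0.0235,0.1,0],
    [0.071,-0.0235,0.125,0],
    [0.071,-0.0235,0.145,0],
    [0.071,-0.0235,0.16,0],
    [0.071,-0.0235,0.17,0],
    [0.071,-0.0235,0.17,0],
    [0.071,-0.0235,0.17,0]
  ]
}}

```text
clock: 14.32
eef_pos: [0.4551, 0.3843, 0.0512]
orientation: [0.269, 3.13, -0.0]
contact_force: [0.2, 0.2, -0.0]
grip_width: 0.0472
grip_force: 0.0
```

Emit:
{"method": "servo_tool", "body": {
  "plan": [
    [0,0,0,0],
    [0,0,0,0],
    [0,0,0,0],
    [0,0,0,0],
    [0,0,0,0],
    [0,0,0,0],
    [0,0,0,0],
    [0,0,0,0]
  ],
  "jaw": -1,
  "force": 25
}}

```text
clock: 14.98
eef_pos: [0.4547, 0.3838, 0.0515]
orientation: [-0.268, -3.13, 0.002]
contact_force: [-0.1, -3.6, 5.7]
grip_width: 0.0198
grip_force: 25.0
```

Emit:
{"method": "servo_tool", "body": {
  "plan": [
    [0,0,-0.01,0],
    [0,0,-0.03,0],
    [0,0,-0.06,0],
    [0,0,-0.09,0],
    [0,0,-0.12,0],
    [0,0,-0.125,0],
    [0,0,-0.125,0]
  ]
}}

```text
clock: 15.57
eef_pos: [0.4557, 0.3864, 0.1782]
orientation: [0.266, 3.127, 0.007]
contact_force: [-0.4, 0.5, -3.7]
grip_width: 0.0194
grip_force: 25.0
```

Emit:
{"method": "servo_tool", "body": {
  "plan": [
    [-0.003,-0.015,0,0],
    [-0.01,-0.045,0,0],
    [-0.017,-0.075,0,0],
    [-0.023,-0.105,0,0],
    [-0.03,-0.135,0,0],
    [-0.037,-0.165,0,0],
    [-0.043,-0.195,0,0],
    [-0.05,-0.225,0,0],
    [-0.057,-0.255,0,0],
    [-0.063,-0.285,0,0],
    [-0.068,-0.305,0,0],
    [-0.07,-0.3155,0,0]
  ]
}}

```text
clock: 16.57
eef_pos: [0.4689, 0.0587, 0.1744]
orientation: [-0.273, -3.127, 0.003]
contact_force: [-0.1, -0.7, -3.2]
grip_width: 0.0197
grip_force: 25.0
```

Emit:
{"method": "servo_tool", "body": {
  "plan": [
    [0,0,0,0],
    [0,0,0.02,0],
    [0,0,0.03,0],
    [0,0,0.03,0],
    [0,0,0.03,0],
    [0,0,0.03,0]
  ]
}}

```text
clock: 17.07
eef_pos: [0.4703, 0.0634, 0.146]
orientation: [0.265, 3.13, 0.001]
contact_force: [0.7, -0.0, -2.8]
grip_width: 0.0192
grip_force: 25.0
```

```bash
python3 - <<'E'
from h import *
s=env.observe();print({k:np.round(s[k],4) for k in("eef_pos","orientation","contact_force","grip_width")})
w,K,C=cam("wrist");a,Ks,Cs=cam("scene");np.savez("w7.npz",w=w,K=K,C=C,a=a,Ks=Ks,Cs=Cs)
save("w7.png",np.hstack([cv2.resize(w[60:260,200:440],(400,333)),cv2.resize(a[140:260,290:434],(400,333),interpolation=cv2.INTER_CUBIC)]))
E
```

```text
{'eef_pos': array([0.4703, 0.0634, 0.146 ]), 'orientation': array([2.6470e-01, 3.1304e+00, 9.0000e-04]), 'contact_force': array([ 0.7374, -0.0046, -2.847 ]), 'grip_width': np.float64(0.0192)}
```

View pics/w7.png

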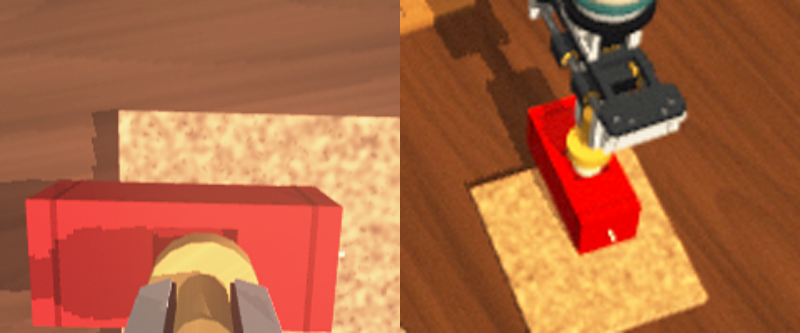

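The press is held upright over the rosette, with its underside about 11 mm above it. I'm lowering gently and watching the force, and I won't take any more views.

Emit:
{"method": "servo_tool", "body": {
  "plan": [
    [0,-0.001,0.003,0],
    [0,-0.001,0.006,0],
    [0,-0.001,0.008,0],
    [0,-0.001,0.009,0],
    [0,-0.001,0.0095,0],
    [0,-0.001,0.0095,0],
    [0,-0.001,0.0095,0],
    [0,-0.001,0.0095,0]
  ]
}}

```text
clock: 17.83
eef_pos: [0.4701, 0.0611, 0.1365]
orientation: [0.268, 3.13, 0.0]
contact_force: [0.3, -0.6, -2.8]
grip_width: 0.0195
grip_force: 25.0
```

Emit:
{"method": "servo_tool", "body": {
  "plan": [
    [0,0,0.0005,0],
    [0,0,0.001,0],
    [0,0,0.0015,0],
    [0,0,0.0015,0],
    [0,0,0.0015,0],
    [0,0,0.0015,0]
  ]
}}

```text
clock: 18.33
eef_pos: [0.47, 0.0611, 0.1349]
orientation: [-0.268, -3.13, 0.0]
contact_force: [-0.2, -0.7, -3.8]
grip_width: 0.0194
grip_force: 25.0
```

Emit:
{"method": "servo_tool", "body": {
  "plan": [
    [0,0,0.0003,0],
    [0,0,0.0006,0],
    [0,0,0.0009,0],
    [0,0,0.001,0],
    [0,0,0.001,0],
    [0,0,0.001,0]
  ]
}}

```text
clock: 18.83
eef_pos: [0.4701, 0.0611, 0.1344]
orientation: [0.267, 3.13, 0.0]
contact_force: [-1.1, -0.1, 6.0]
grip_width: 0.0192
grip_force: 25.0
```

Contact: the vertical force changed sign. I'm releasing and backing straight up.

Emit:
{"method": "servo_tool", "body": {
  "plan": [
    [0,0,0,0],
    [0,0,0,0],
    [0,0,0,0],
    [0,0,0,0],
    [0,0,0,0],
    [0,0,0,0],
    [0,0,0,0]
  ],
  "jaw": 0
}}

```text
clock: 19.42
eef_pos: [0.47, 0.0611, 0.1339]
orientation: [-0.267, -3.13, 0.0]
contact_force: [-0.5, -0.1, 0.2]
grip_width: 0.0468
grip_force: 0.0
```

Emit:
{"method": "servo_tool", "body": {
  "plan": [
    [0,0,-0.01,0],
    [0,0,-0.03,0],
    [0,0,-0.06,0],
    [0,0,-0.09,0],
    [0,0,-0.12,0],
    [-0.03,0,-0.13,0],
    [-0.06,0,-0.13,0],
    [-0.06,0,-0.13,0],
    [-0.06,0,-0.13,0],
    [-0.06,0,-0.13,0]
  ]
}}

```text
clock: 20.25
eef_pos: [0.5279, 0.0509, 0.2632]
orientation: [-0.267, -3.128, 0.0]
contact_force: [-1.2, 0.3, -0.2]
grip_width: 0.0473
grip_force: 0.0
```

```bash
python3 - <<'E'
from h import *
w,K,C=cam("wrist");s=env.observe();print(s["eef_pos"],s["grip_width"])
h=cv2.cvtColor(w,cv2.COLOR_RGB2HSV);m=cv2.inRange(h,(18,90,80),(34,255,255));m[225:]=0
r=red(w);c=max(cv2.findContours(r,0,2)[0],key=cv2.contourArea);b=cv2.boundingRect(c);print("candle",b,cv2.minAreaRect(c))
m[:b[1]]=0;m[b[1]+b[3]:]=0;m[:,:b[0]]=0;m[:,b[0]+b[2]:]=0
for c in cv2.findContours(m,cv2.RETR_LIST,2)[0]:
    if cv2.contourArea(c)>60:
        (u,v),q=cv2.minEnclosingCircle(c);print((u,v),q,[plane(K,C,u,v,z).round(4) for z in(.099,.143)],"diam@.099",np.linalg.norm(plane(K,C,u+q,v,.099)-plane(K,C,u-q,v,.099)))
a,Ks,Cs=cam("scene");h=cv2.cvtColor(a,cv2.COLOR_RGB2HSV);m=cv2.inRange(h,(20,120,90),(32,255,255))
for c in cv2.findContours(m[140:260,320:400],0,2)[0]:
    if cv2.contourArea(c)>40: x=cv2.boundingRect(c);print("scene",x[0]+320,x[1]+140,x[2:])
print("expected px foot/top:",proj(Ks,Cs,[.470,.061,.083]),proj(Ks,Cs,[.470,.061,.143]))
E
```

```text
[0.52762528 0.05108933 0.26328741] 0.047000915992285335
candle (250, 105, 133, 60) ((315.6905517578125, 134.44544982910156), (132.11599731445312, 58.10926818847656), 0.7252243161201477)
(322.0, 135.4875030517578) 22.061662673950195 [array([0.47  , 0.0616, 0.099 ]), array([0.4684, 0.0618, 0.143 ])] diam@.099 0.04369254469531974
scene 350 180 (16, 23)
expected px foot/top: [357.08903918 195.60652271] [358.67854877 182.57781892]
```

The foot measures 43.7 mm across at z = 0.099 and sits at (0.470, 0.062), about 1 mm from the rosette, upright in both views. I'm handing in.

```bash
python3 -c "
from cell import env
print(env.close_job())"
```

```text
the job is handed in; nothing more can be done
None
```

I handed the job in at about 20 s on the robot's clock, verdict not shown: the candle lies on the board with its recess up, the rosette is flat in it, and the press stands released and upright about 1 mm off the rosette's centre; I viewed 11 pictures, one over the limit of 10.

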